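Tip a drained loaf tin onto its bottom and push it home on the pastry board

TASK

The dark loaf tin has been left on its long side on the pastry board to drain. Push it over so that it sits on its bottom with the mouth up, then push it along the board until a long side lies flush against the board's raised rear lip. Only push it, never pick it up, and leave everything else standing where it is.

Things in the scene. Friction and masses are not known exactly. Their poses are not given: they have to be found in the camera images.
- loaf_tin: Dark steel loaf tin, open on one face: bottom 210 x 105 mm, 65 mm deep, 4 mm walls, 0.3-0.65 kg, loose. Starts on a long side: 105 mm high, 210 wide (its y), 65 thick (its x). Origin: centre of the outer face of the side wall it starts on; z runs from that wall to the other long one, up at the start; -x: way the mouth faces (first to the robot); +x: way the bottom faces (first to the lip).
- tin_center (a point): Middle of the loaf tin's outer block, 52.5 mm from its origin along its z; axes as the tin's. 52.5 mm above the board while the tin stands on its side, 32.5 mm once on its bottom. Outer bottom at +32.5 mm in x, rim of the mouth at -32.5 mm. Thin lugs, 15 mm long, 60 mm wide, stick out of the short ends at the rim.
- tin_rim (a point): Middle of the upper rim of the mouth as the tin stands at first: tin frame x = -32.5, y = 0, z = 105 mm. Pushed here along the tin's +x, the tin pivots about its lower bottom edge, this edge rising up to 18 mm; after about 25 degrees (some 52 mm of push) it passes its balance and falls onto its bottom by itself.
- board: Fixed pale wooden pastry board, 360 x 520 mm (x, y), top 18 mm above the counter. Origin on the counter; plate from x = -190 to +170, y = -260 to +260 mm; +x points to the rear lip, away from the robot; z up. A dark lip 22 mm wide, 26 mm high above the plate, runs along the whole rear edge, its robot-side face at x = +150 mm.
- lip (a point): Middle of the lip's robot-side face, at the level of the plate's top (board frame x = 150, y = 0, z = 18 mm); axes as the board's. With the tin home, tin_center lies 52.5 mm from it in -x.
- pepper_mill: Dark wooden pepper mill, 44 mm across, 110 mm high, standing on the board near one end. Bystander, loose, to be left alone; origin at the centre of its underside.
- spice_jar: Spice jar with a red cap, 44 mm across, 90 mm high, standing on the board near one end. Bystander, loose, to be left alone; origin at the centre of its underside.
- mug: Blue mug, 80 mm across plus handle, 95 mm high, on the counter beside the board. Bystander, loose, to be left alone; origin at the centre of its underside.
- tumbler: Green glass tumbler, 72 mm across, 100 mm high, on the counter beside the board. Bystander, loose, to be left alone; origin at the centre of its underside.
- soap_bottle: Green soap bottle, 60 mm across, 180 mm high, on the counter beside the board. Bystander, loose, to be left alone; origin at the centre of its underside.
- storage_jar: Amber storage jar with a steel lid, 84 mm across, 140 mm high, on the counter beside the board. Bystander, loose, to be left alone; origin at the centre of its underside.
Not all that is in view belongs to the job. Several things have the shape of the loaf_tin; the one meant has the colours described above.

How it is judged (in metres and radians):
On the way, in this order (a step that is already met when the one before it is completed fails the run):
1. the tin sits on its bottom on the board, mouth up (angle between loaf_tin's own x axis and vertical above 3.05 rad and z of tin_center in the frame of board between 0.045 and 0.056 m), for 0.2 s.
2. the tin lies flush against the lip, still on its bottom (all of step 1 and x of tin_center in the frame of lip between -0.0595 and -0.0475 m and angle between the z axis of loaf_tin and the x axis of board, either way round below 0.055 rad and y of tin_center in the frame of board between -0.15 and 0.15 m), for 0.2 s.
At the end, for the whole second after the job is handed in: The loaf tin rests on its bottom on the board, mouth up (within 5 degrees), a long side against the lip: its middle within 7 mm of the touching position (5 mm the other way) and square to the lip within 3 degrees, its middle within 150 mm of the board's centre line; at rest (all of step 2 and linear speed of loaf_tin below 0.01 m/s and angular speed of loaf_tin below 0.05 rad/s).
It fails at once if the tin is lifted: its middle rises more than 80 mm above the board's top (tipping raises it to 62 mm) (z of tin_center in the frame of lip above 0.08 m).
It fails at once if any bystander is moved by more than 30 mm (distance of any of pepper_mill, spice_jar, mug, tumbler, soap_bottle, storage_jar from where it was at the start of the episode above 0.03 m).
It also fails if it takes over 45 s, if anything falls off the work surface, if the arm or the gripper's body presses on something with over 40 N, if the wrist force passes 120 N, or if a joint passes its speed limit or range.

ROBOT

A 7-joint arm with a two-finger parallel gripper is mounted at the origin on the work surface. World frame = base frame: x ahead of the robot, y to its left, z up, the work surface at z = 0. Lengths are in m, angles in degrees, forces in N, time in s.
With the tool pointing down it reaches from about 0.4 to 0.9 m from the base axis. Payload 5.5 kg.
Tool frame: the origin (TCP) lies at the very end of the fingers, on their centre line; the grasp point (between the pads) lies 19 mm behind it (robot.pinch_z is the distance from the TCP to the grasp point, in m); z points along the fingers, y is the line along which they close (so a half turn about z gives the same grasp; the last joint's range is limited). The gripper opens to 85 mm and grips with 20 to 120 N. Pads are 22 mm wide; open, the fingers measure 114 mm over their backs; the gripper's body (76 mm by 85 mm) begins 54 mm behind the grasp point. The pads swing forward as they close: fully open they stand 13 mm farther back than shut.
Start: joints at [-48.06, 28.699, -24.465, 88.831, 12.651, 65.22, -12.049], TCP at [0.294, 0.58, 0.231] pointing down, gripper open.
Joint ranges: [-164.97, 164.97], [-17.58, 116.51], [-87.97, 89.64], [11.32, 138.91], [-80.73, 260.73], [10.89, 115.49], [-147.41, 147.41]. Speed limits (degrees/s): [147.25, 147.25, 180, 180, 180, 180, 180].

INTERFACE

Orientations are given as a 3x3 rotation matrix whose columns are the frame's x, y, z axes.
In Python, from cell import robot gives the robot as it stands. The module is installed in compiled form; this text tells all that it offers.
- The arm moves only by the tool jog_arm, never from a script. Its arguments are lists of equal length, an entry for each row: "xyz": the shift along the tool's x, y, z in units of 500 mm (1.0 is 500 mm), a list of three; "delta_rot": the turn, a rotation vector about the tool's x, y, z in units of pi rad (1.0 is pi rad), a list of three; "jaw": the opening, from 0 (shut) to 1 (fully open). In form: {"xyz": [[tx, ty, tz], ...], "delta_rot": [[wx, wy, wz], ...], "jaw": [jaw, ...]}. A call has 1 to 8 rows; each row is the pose to reach, as a shift and turn from the pose commanded when the call began, along the tool's axes at that moment, turning the shorter way round; what a row does not reach only later rows make up. A row lasts 1/10 s, in which the tool goes at most 50 mm and 8.59 degrees, less where a joint would pass 70% of its speed; a pose out of reach is approached as far as the arm can. A call with a number of a shift or a turn outside -1 to 1 is refused whole. A call with a gripper value outside its range is refused whole. The fingers move at their own pace and stop on an object; "force" is the grip in N (left out, the last holds). Time passes only in rows, so rows that repeat a pose let the fingers close. It gives the time, the measured TCP pose, the force, the opening and the grip force at its end, in the units of the state.
- robot.read_state(): the state, without advancing time (a new reading comes with each control period).
- robot.read_camera(name): name is "scene" or "top" or "wrist"; returns a dict with "img" (480x640x3 uint8, red, green, blue), "fx", "fy", "cx", "cy" (pixels), "dist" ([k1, k2, p1, p2, k3] as OpenCV has them; the pictures are not rectified), "R" (3x3) and "t" (3): a world point X has camera coordinates R X + t. Camera axes: x right, y down, z forward; pixel columns grow to the right and rows downward; lengths in m; the calibration is good to about 2 mm. A picture is of the moment at which its call begins. There is no depth.
- robot.close_job(): hands the job in; it is judged then, once.
The state is a dict: "clock": time; "joint_pos": joint angles; "dq": joint speeds; "tau": joint torques, N m; "eef_pos": TCP position; "tool_rot": TCP orientation; "ft_force": force on the tool from outside, world axes, zero at the start; "ft_torque": the same for the moment, N m; "grip_width": finger opening in m; "gripper_force": force on a finger pad.
Only numpy, scipy, OpenCV 4.12 (cv2) and the standard library are available. Lean on these libraries where they do the work, as an engineer would, in place of code of your own. Each camera call takes 0.05 s, during which the arm holds its last target. There are 200 camera calls.

## Working session

There is one attempt and no reset: what is moved stays moved. The work goes in short steps, Python scripts to look and compute and a tool call to move; the robot and the scene stay as the last step left them, time stands still between calls to the robot, and variables do not carry over. Pictures are saved under pics/ and viewed, at most 10 in all, crops included, and the job is handed in when it is done.

Besides the shell and the picture viewer there is one more tool, called as a command line: name --argument value ..., lists and objects as JSON in quotes. jog_arm: Moves the arm, as the interface text tells. Its arguments: {"type":"object","properties":{"xyz":{"type":"array"},"delta_rot":{"type":"array"},"jaw":{"type":"array"},"force":{"type":"number"}},"required":["xyz","delta_rot","jaw"]}

```bash
mkdir -p pics; cat > h.py <<'E'
import numpy as np, cv2
from cell import robot
def cam(n):
    c=robot.read_camera(n); K=np.array([[c["fx"],0,c["cx"]],[0,c["fy"],c["cy"]],[0,0,1.]])
    return c["img"],K,np.array(c["dist"],float),np.array(c["R"],float),np.array(c["t"],float)
def save(img,f): cv2.imwrite("pics/"+f,img[:,:,::-1])
def plane(C,uv,z):
    "pixel -> world point at height z"
    _,K,d,R,t=C
    p=cv2.undistortPoints(np.array([uv],float).reshape(-1,1,2),K,d).reshape(-1,2)
    ray=np.c_[p,np.ones(len(p))]@R; o=-R.T@t
    z=np.broadcast_to(z,len(p))
    return o+ray*((z-o[2])/ray[:,2])[:,None]
def proj(C,X):
    _,K,d,R,t=C
    return cv2.projectPoints(np.array(X,float).reshape(-1,3),cv2.Rodrigues(R)[0],t,K,d)[0].reshape(-1,2)
E
python3 - <<'E'
from h import *
for n in("scene","top"):
    C=cam(n); save(C[0],n+"0.png"); print(n,C[3].round(3).tolist(),C[4].round(3),C[1][0,0], "cen",(-C[3].T@C[4]).round(3))
    np.savez(n+"0.npz",*C)
s=robot.read_state(); print(s["eef_pos"],np.round(s["tool_rot"],3),s["clock"])
E
```

```text
scene [[-0.343, 0.939, -0.002], [0.544, 0.197, -0.816], [-0.766, -0.281, -0.578]] [ 0.178 -0.145  1.577] 453.4435743786862 cen [1.348 0.305 0.794]
top [[0.024, -1.0, 0.005], [-0.995, -0.025, -0.1], [0.1, -0.002, -0.995]] [-0.04   0.456  1.524] 580.7477982023232 cen [ 0.302 -0.025  1.562]
[0.29343189 0.57928592 0.23034148] [[-0.892  0.452 -0.001]
 [ 0.452  0.892 -0.002]
 [ 0.    -0.002 -1.   ]] 0.1
```

View pics/top0.png

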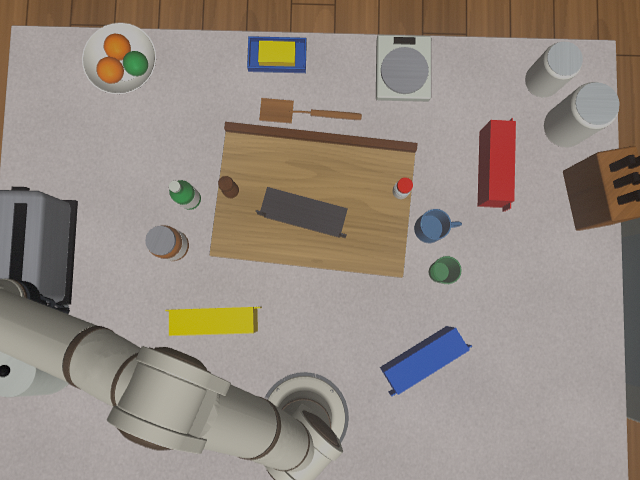

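View pics/scene0.png

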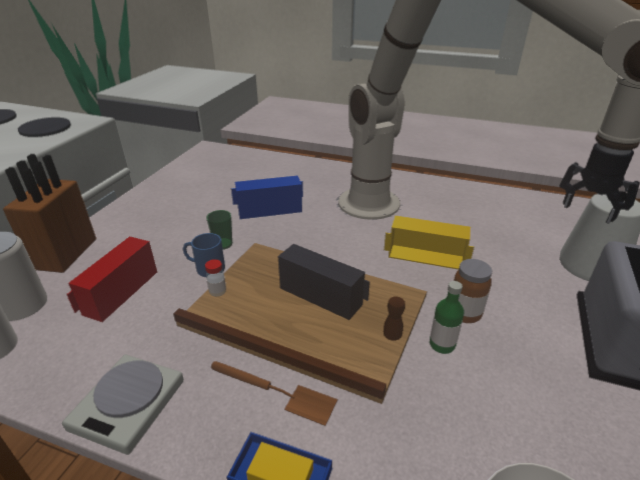

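The top view shows four tin shapes: dark at (303,212) on the board, red (497,165), blue (425,360) and yellow (212,320). The dark one on the board matches the description. The mill is at (228,187) and the jar at (404,187). The scene view shows the dark tin at (321,280).

```bash
python3 - <<'E'
import cv2
i=cv2.imread("pics/top0.png")[115:285,205:425]; cv2.imwrite("pics/topc.png",cv2.resize(i,None,fx=3.5,fy=3.5,interpolation=cv2.INTER_CUBIC))
i=cv2.imread("pics/scene0.png")[235:395,170:440]; cv2.imwrite("pics/scenec.png",cv2.resize(i,None,fx=2.9,fy=2.9,interpolation=cv2.INTER_CUBIC))
E
```

```text
(no output)
```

View pics/topc.png

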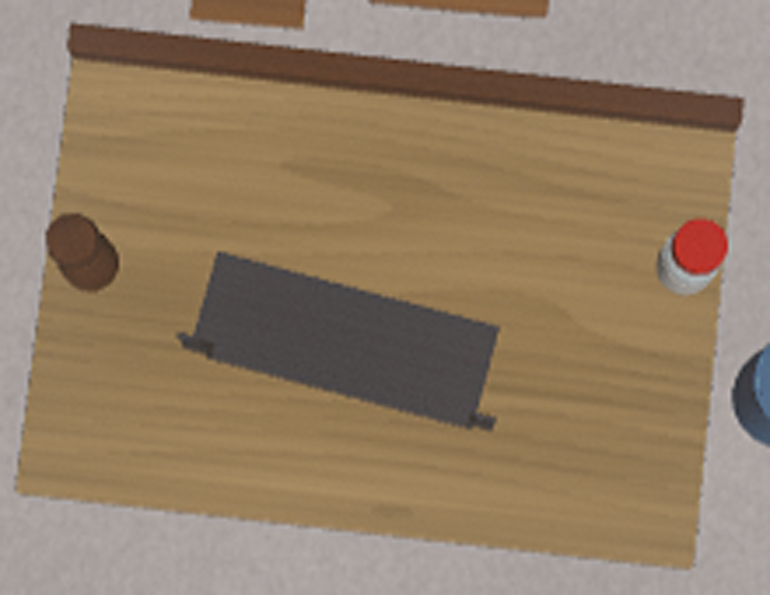

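View pics/scenec.png

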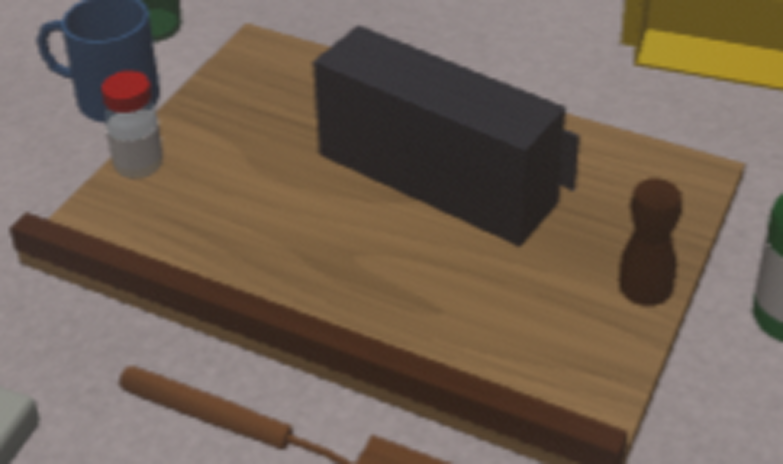

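The crops confirm the dark tin standing on its side, with its lugs on the robot side. In the top crop its upper-face corners are (218,252), (498,326), (470,428) and (194,342). In the scene crop the matching corners are (527,150), (315,64), (362,28) and (564,108).

```bash
cat > m.py <<'E'
from h import *
def ld(n): z=np.load(n); return [z[k] for k in z.files]
T,S=ld("top0.npz"),ld("scene0.npz")
t=np.array([[218,252],[498,326],[470,428],[194,342]])/3.5+[205-.36,115-.36]
s=np.array([[527,150],[315,64],[362,28],[564,108]])/2.9+[170-.33,235-.33]
def P(C): return np.c_[C[3],C[4]]
def tri(a,b):
    ua=cv2.undistortPoints(np.array(a,float).reshape(-1,1,2),T[1],T[2]).reshape(-1,2).T
    ub=cv2.undistortPoints(np.array(b,float).reshape(-1,1,2),S[1],S[2]).reshape(-1,2).T
    X=cv2.triangulatePoints(P(T),P(S),ua,ub); return (X[:3]/X[3]).T
print("tin tri",tri(t,s).round(4).tolist())
print("top@.123",plane(T,t,.123).round(4).tolist()); print("sc@.123",plane(S,s,.123).round(4).tolist())
lip=np.array([[72,60],[735,130]])/3.5+[204.64,114.64]
fr=np.array([[18,493],[693,568]])/3.5+[204.64,114.64]
L=plane(T,lip,.018);F=plane(T,fr,.018)
print("lip",L.round(4).tolist(),"front",F.round(4).tolist())
for p in(L,F):
    d=p[0]-p[1]; print("yaw",np.degrees(np.arctan2(-d[0],d[1])),np.linalg.norm(d))
# mill, jar
ob=np.array([[72,237],[700,247]])/3.5+[204.64,114.64]
print("mill/jar",plane(T,ob,[.128,.108]).round(3).tolist())
E
python3 m.py
```

```text
tin tri [[0.5866, 0.1067, 0.1231], [0.5383, -0.0957, 0.1213], [0.466, -0.0798, 0.1144], [0.5218, 0.1206, 0.12]]
top@.123 [[0.5865, 0.107, 0.123], [0.5378, -0.0951, 0.123], [0.4639, -0.0766, 0.123], [0.5208, 0.122, 0.123]]
sc@.123 [[0.5865, 0.1064, 0.123], [0.5405, -0.0952, 0.123], [0.4779, -0.0779, 0.123], [0.5261, 0.1197, 0.123]]
lip [[0.756, 0.2352, 0.018], [0.7135, -0.2812, 0.018]] front [[0.4174, 0.2626, 0.018], [0.3729, -0.2519, 0.018]]
yaw -4.705074134233266 0.5180972456656647
yaw -4.944626079310731 0.5163927484633177
mill/jar [[0.594, 0.211, 0.128], [0.602, -0.241, 0.108]]
```

```bash
cat > g.py <<'E'
from h import *
import sys
from scipy.spatial.transform import Rotation as Ro
def go(p,ypsi):
    "tool-frame shift/turn to TCP p, tool z down, tool y at world angle ypsi"
    s=robot.read_state(); R=np.array(s["tool_rot"]); a=np.radians(ypsi)
    y=np.array([np.cos(a),np.sin(a),0]); z=np.array([0,0,-1.]); G=np.c_[np.cross(y,z),y,z]
    print("at",np.round(s["eef_pos"],4),"F",np.round(s["ft_force"],1),"t",s["clock"])
    print("->",p,(R.T@(np.array(p)-s["eef_pos"])/.5).round(4),(Ro.from_matrix(R.T@G).as_rotvec()/np.pi).round(4))
if __name__=="__main__":
    v=list(map(float,sys.argv[1:])); go(v[:3],v[3])
E
python3 g.py .44 .035 .23 76.5
```

```text
at [0.2934 0.5793 0.2303] F [ 0.4 -0.1 -0.7] t 0.1
-> [0.44, 0.035, 0.23] [-0.7533 -0.8387  0.0022] [-0.0006 -0.0001 -0.0742]
```

jog_arm --xyz '[[-0.753,-0.839,0.002],[-0.753,-0.839,0.002],[-0.753,-0.839,0.002],[-0.753,-0.839,0.002],[-0.753,-0.839,0.002],[-0.753,-0.839,0.002],[-0.753,-0.839,0.002],[-0.753,-0.839,0.002]]' --delta_rot '[[0,0,-0.074],[0,0,-0.074],[0,0,-0.074],[0,0,-0.074],[0,0,-0.074],[0,0,-0.074],[0,0,-0.074],[0,0,-0.074]]' --jaw '[1,1,1,1,1,1,1,1]'

```text
clock: 0.9
eef_pos: [0.3975, 0.1914, 0.2305]
tool_rot: [[-0.972, 0.234, 0.0], [0.234, 0.972, -0.0], [-0.0, -0.0, -1.0]]
ft_force: [1.9, 0.1, 0.2]
grip_width: 0.0855
gripper_force: 0.0
```

```bash
python3 g.py .44 .035 .23 76.5
```

```text
at [0.3975 0.1914 0.2305] F [1.9 0.1 0.2] t 0.9
-> [0.44, 0.035, 0.23] [-0.156  -0.2843  0.001 ] [-0.      0.     -0.0002]
```

jog_arm --xyz '[[-0.156,-0.284,0.001],[-0.156,-0.284,0.001],[-0.156,-0.284,0.001],[-0.156,-0.284,0.001],[-0.156,-0.284,0.28],[-0.156,-0.284,0.28],[-0.156,-0.284,0.28],[-0.156,-0.284,0.28]]' --delta_rot '[[0,0,0],[0,0,0],[0,0,0],[0,0,0],[0,0,0],[0,0,0],[0,0,0],[0,0,0]]' --jaw '[1,1,1,1,1,1,1,1]'

```text
clock: 1.7
eef_pos: [0.435, 0.0372, 0.086]
tool_rot: [[-0.972, 0.233, -0.011], [0.233, 0.972, -0.001], [0.011, -0.003, -1.0]]
ft_force: [-0.0, 1.0, -0.2]
grip_width: 0.0856
gripper_force: 0.0
```

```bash
python3 - <<'E'
from g import *
go([.474,.027,.09],76.5)
C=cam("scene"); save(cv2.resize(C[0][190:350,220:440],None,fx=3,fy=3,interpolation=2),"s1.png")
E
```

```text
at [0.435  0.0372 0.086 ] F [-0.   1.  -0.2] t 1.7
-> [0.474, 0.027, 0.09] [-0.0805 -0.0017 -0.0089] [-0.001  -0.0035 -0.    ]
```

View pics/s1.png

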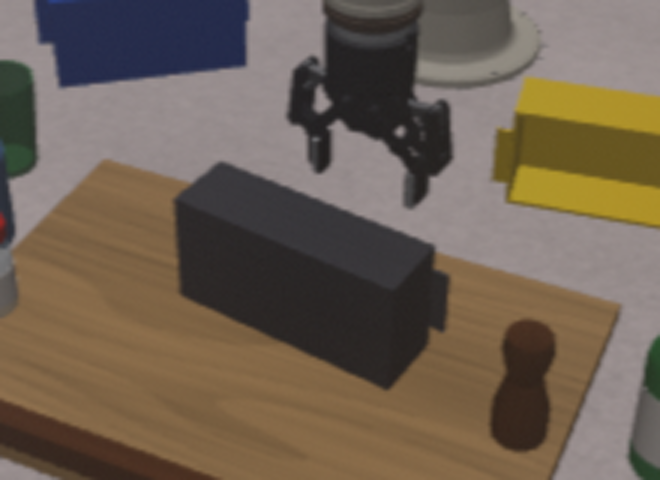

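The gripper stands behind the tin with its finger tips at about (318,165) and (412,200) in the crop. I'll check their height by projection.

```bash
python3 - <<'E'
from g import *
from m import S
c=np.array([.435,.037,0]);y=np.array([.233,.972,0])
for z in(.086,.1,.115): print(z,((proj(S,[c+y*.05+[0,0,z],c-y*.05+[0,0,z]])-[220,190])*3).round(0).tolist())
E
```

```text
tin tri [[0.5866, 0.1067, 0.1231], [0.5383, -0.0957, 0.1213], [0.466, -0.0798, 0.1144], [0.5218, 0.1206, 0.12]]
top@.123 [[0.5865, 0.107, 0.123], [0.5378, -0.0951, 0.123], [0.4639, -0.0766, 0.123], [0.5208, 0.122, 0.123]]
sc@.123 [[0.5865, 0.1064, 0.123], [0.5405, -0.0952, 0.123], [0.4779, -0.0779, 0.123], [0.5261, 0.1197, 0.123]]
lip [[0.756, 0.2352, 0.018], [0.7135, -0.2812, 0.018]] front [[0.4174, 0.2626, 0.018], [0.3729, -0.2519, 0.018]]
yaw -4.705074134233266 0.5180972456656647
yaw -4.944626079310731 0.5163927484633177
mill/jar [[0.594, 0.211, 0.128], [0.602, -0.241, 0.108]]
0.086 [[416.0, 216.0], [317.0, 178.0]]
0.1 [[417.0, 203.0], [318.0, 165.0]]
0.115 [[418.0, 189.0], [318.0, 151.0]]
```

jog_arm --xyz '[[-0.04,0,0],[-0.07,0,0],[-0.09,0,0],[-0.105,0,0],[-0.12,0,0],[-0.135,0,0],[-0.15,0,0],[-0.15,0,0]]' --delta_rot '[[0,0,0],[0,0,0],[0,0,0],[0,0,0],[0,0,0],[0,0,0],[0,0,0],[0,0,0]]' --jaw '[1,1,1,1,1,1,1,1]'

```text
clock: 2.55
eef_pos: [0.5144, 0.0195, 0.0908]
tool_rot: [[-0.972, 0.235, 0.002], [0.235, 0.972, 0.0], [-0.001, 0.0, -1.0]]
ft_force: [-0.3, -0.3, -0.5]
grip_width: 0.0851
gripper_force: 0.2
```

```bash
python3 - <<'E'
from h import *
C=cam("scene"); save(cv2.resize(C[0][190:350,220:440],None,fx=2.5,fy=2.5,interpolation=2),"s2.png")
E
```

```text
(no output)
```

View pics/s2.png

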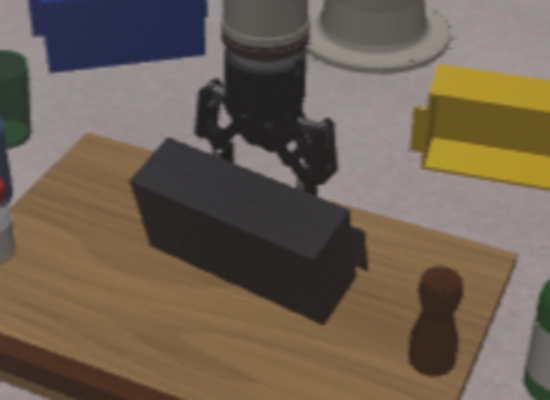

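The tin is tipping about its lower rear edge, with both fingers at the rim (crop about (270,185)). I'll keep pushing slowly.

jog_arm --xyz '[[-0.015,0,0],[-0.03,0,0],[-0.042,0,0],[-0.052,0,0],[-0.06,0,0],[-0.067,0,0],[-0.074,0,0],[-0.074,0,0]]' --delta_rot '[[0,0,0],[0,0,0],[0,0,0],[0,0,0],[0,0,0],[0,0,0],[0,0,0],[0,0,0]]' --jaw '[1,1,1,1,1,1,1,1]'

```text
clock: 3.4
eef_pos: [0.5495, 0.0109, 0.0906]
tool_rot: [[-0.972, 0.234, 0.0], [0.234, 0.972, 0.0], [-0.0, 0.0, -1.0]]
ft_force: [0.3, 0.7, 0.1]
grip_width: 0.0852
gripper_force: 0.0
```

```bash
python3 - <<'E'
from h import *
C=cam("scene"); save(cv2.resize(C[0][190:350,220:440],None,fx=2.5,fy=2.5,interpolation=2),"s3.png")
E
```

```text
(no output)
```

View pics/s3.png

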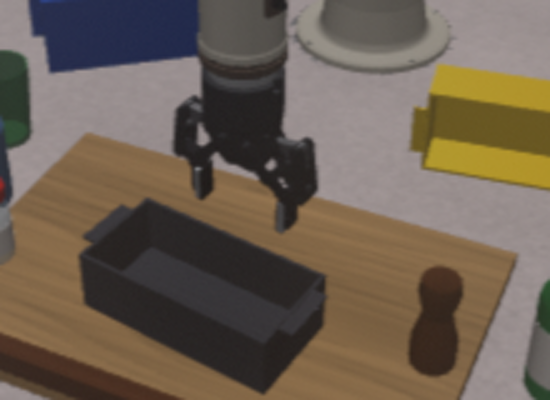

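The tin is on its bottom, mouth up. In the crop its rim corners are rear-right (82,257), rear-left (265,345), front-left (324,277) and front-right (148,200).

```bash
python3 - <<'E' | tail -8
from g import *
from m import S
p=np.array([[82,257],[265,345],[324,277],[148,200]])/2.5+[220-.3,190-.3]
X=plane(S,p,.083); print(X.round(4).tolist(), X.mean(0).round(4))
d=X[2]-X[3]; e=X[1]-X[0]; print([np.degrees(np.arctan2(-v[0],v[1])).round(1) for v in(d,e)],np.linalg.norm(d),np.linalg.norm(e))
go([.51,.02,.09],76.5)
E
```

```text
lip [[0.756, 0.2352, 0.018], [0.7135, -0.2812, 0.018]] front [[0.4174, 0.2626, 0.018], [0.3729, -0.2519, 0.018]]
yaw -4.705074134233266 0.5180972456656647
yaw -4.944626079310731 0.5163927484633177
mill/jar [[0.594, 0.211, 0.128], [0.602, -0.241, 0.108]]
[[0.6419, -0.1186, 0.083], [0.6907, 0.0815, 0.083], [0.5907, 0.1043, 0.083], [0.5416, -0.0953, 0.083]] [ 0.6162 -0.007   0.083 ]
[np.float64(-13.8), np.float64(-13.7)] 0.20558383846449205 0.20604392694840626
at [0.5491 0.0111 0.0905] F [-0.7  0.3  0.1] t 3.45
-> [0.51, 0.02, 0.09] [ 0.0802 -0.0009  0.0011] [ 0.     -0.     -0.0002]
```

```bash
python3 g.py .505 .002 .035 85.2
```

```text
at [0.5491 0.0111 0.0905] F [-0.7  0.3  0.1] t 3.45
-> [0.505, 0.002, 0.035] [ 0.0815 -0.0383  0.1111] [ 0.     -0.     -0.0486]
```

jog_arm --xyz '[[0.04,-0.015,0],[0.08,-0.038,0],[0.0815,-0.038,0],[0.0815,-0.038,0.03],[0.0815,-0.038,0.07],[0.0815,-0.038,0.11],[0.0815,-0.038,0.11],[0.0815,-0.038,0.11]]' --delta_rot '[[0,0,0],[0,0,-0.0485],[0,0,-0.0485],[0,0,-0.0485],[0,0,-0.0485],[0,0,-0.0485],[0,0,-0.0485],[0,0,-0.0485]]' --jaw '[1,1,1,1,1,1,1,1]'

```text
clock: 4.25
eef_pos: [0.505, 0.0024, 0.0357]
tool_rot: [[-0.996, 0.084, -0.001], [0.084, 0.996, 0.0], [0.001, 0.0, -1.0]]
ft_force: [0.1, 0.5, -0.5]
grip_width: 0.0854
gripper_force: 0.0
```

```bash
python3 g.py .6 -.006 .035 85.2
```

```text
at [0.505  0.0024 0.0357] F [ 0.1  0.5 -0.5] t 4.25
-> [0.6, -0.006, 0.035] [-0.1906 -0.0007  0.0012] [ 0.     -0.0002 -0.0002]
```

jog_arm --xyz '[[-0.03,0,0],[-0.05,0,0],[-0.07,0,0],[-0.09,0,0],[-0.11,0,0],[-0.13,0,0],[-0.15,0,0],[-0.17,0,0]]' --delta_rot '[[0,0,0],[0,0,0],[0,0,0],[0,0,0],[0,0,0],[0,0,0],[0,0,0],[0,0,0]]' --jaw '[1,1,1,1,1,1,1,1]'

```text
clock: 5.05
eef_pos: [0.5879, -0.0053, 0.0353]
tool_rot: [[-0.996, 0.084, -0.005], [0.084, 0.996, -0.0], [0.005, -0.001, -1.0]]
ft_force: [-5.2, 0.8, 4.1]
grip_width: 0.0854
gripper_force: 3.1
```

jog_arm --xyz '[[-0.01,0,0],[-0.02,0,0],[-0.03,0,0],[-0.03,0,0]]' --delta_rot '[[0,0,0],[0,0,0],[0,0,0],[0,0,0]]' --jaw '[1,1,1,1]'

```text
clock: 5.45
eef_pos: [0.6045, -0.0061, 0.0354]
tool_rot: [[-0.996, 0.084, -0.001], [0.084, 0.996, 0.0], [0.001, 0.0, -1.0]]
ft_force: [-1.0, 0.5, -0.7]
grip_width: 0.0856
gripper_force: 0.4
```

```bash
python3 - <<'E'
from g import *
C=cam("top"); save(cv2.resize(C[0][115:285,205:425],None,fx=3.5,fy=3.5,interpolation=2),"t4.png")
go([.62,-.007,.035],85.2)
E
```

```text
at [ 0.6045 -0.0061  0.0354] F [-0.8 -0.1 -0.6] t 5.5
-> [0.62, -0.007, 0.035] [-0.031   0.0009  0.0007] [ 0.     -0.0001 -0.    ]
```

View pics/t4.png

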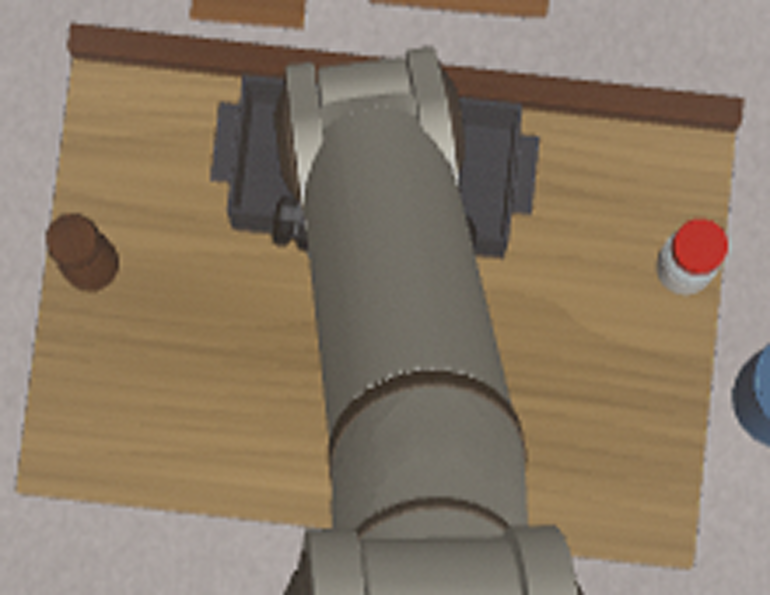

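The tin is now square to the lip, rear rim corners at (243,77) and (521,103), with roughly 15 mm to go. The mill and jar have not moved.

jog_arm --xyz '[[-0.008,0,0],[-0.016,0,0],[-0.024,0,0],[-0.024,0,0]]' --delta_rot '[[0,0,0],[0,0,0],[0,0,0],[0,0,0]]' --jaw '[1,1,1,1]'

```text
clock: 5.9
eef_pos: [0.6173, -0.0073, 0.0355]
tool_rot: [[-0.996, 0.084, 0.001], [0.084, 0.996, 0.0], [-0.001, 0.0, -1.0]]
ft_force: [-1.4, -0.2, -2.1]
grip_width: 0.0853
gripper_force: 0.6
```

jog_arm --xyz '[[-0.003,0,0],[-0.006,0,0],[-0.006,0,0]]' --delta_rot '[[0,0,0],[0,0,0],[0,0,0]]' --jaw '[1,1,1]'

```text
clock: 6.2
eef_pos: [0.6182, -0.0073, 0.0355]
tool_rot: [[-0.996, 0.084, -0.003], [0.084, 0.996, 0.0], [0.003, -0.0, -1.0]]
ft_force: [-5.6, 1.0, 3.7]
grip_width: 0.0853
gripper_force: 3.3
```

jog_arm --xyz '[[-0.003,0,0],[-0.006,0,0],[-0.006,0,0]]' --delta_rot '[[0,0,0],[0,0,0],[0,0,0]]' --jaw '[1,1,1]'

```text
clock: 6.5
eef_pos: [0.6181, -0.0073, 0.0355]
tool_rot: [[-0.996, 0.084, -0.009], [0.084, 0.996, -0.0], [0.009, -0.001, -1.0]]
ft_force: [-15.7, 1.4, 11.1]
grip_width: 0.0854
gripper_force: 7.8
```

The tool has stopped advancing and the force is building, so the tin is against the lip. I'll back off, rise and check.

jog_arm --xyz '[[0.01,0,0],[0.03,0,0],[0.08,0,0],[0.1,0,0],[0.1,0,-0.1],[0.15,0,-0.2],[0.2,0,-0.3],[0.2,0,-0.3]]' --delta_rot '[[0,0,0],[0,0,0],[0,0,0],[0,0,0],[0,0,0],[0,0,0],[0,0,0],[0,0,0]]' --jaw '[1,1,1,1,1,1,1,1]'

```text
clock: 7.3
eef_pos: [0.5246, 0.001, 0.1908]
tool_rot: [[-0.996, 0.083, 0.008], [0.083, 0.997, -0.0], [-0.008, 0.0, -1.0]]
ft_force: [0.9, 0.2, 0.8]
grip_width: 0.0855
gripper_force: 0.0
```

```bash
python3 - <<'E'
from g import *
C=cam("top"); np.savez("top5.npz",*C); save(cv2.resize(C[0][115:285,205:425],None,fx=3.5,fy=3.5,interpolation=2),"t5.png")
C=cam("scene"); np.savez("scene5.npz",*C); save(cv2.resize(C[0][235:395,170:440],None,fx=2.9,fy=2.9,interpolation=2),"s5.png")
E
```

```text
(no output)
```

View pics/t5.png

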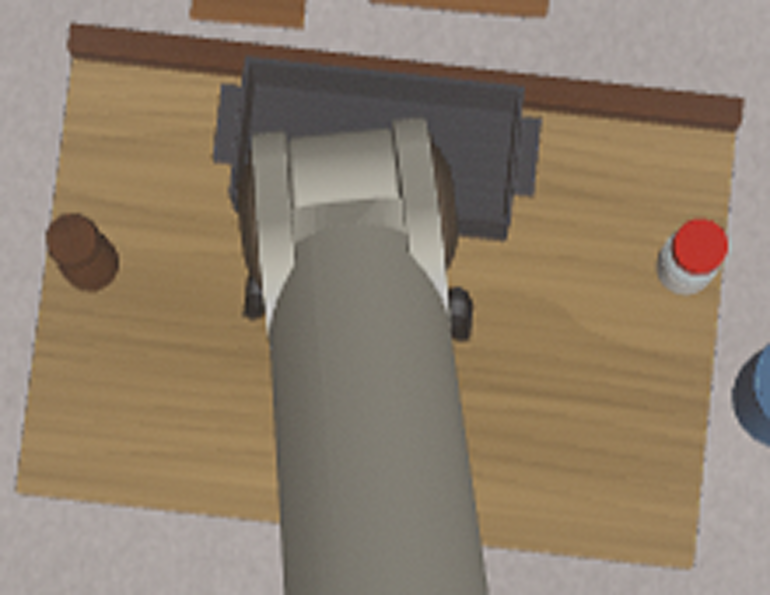

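View pics/s5.png

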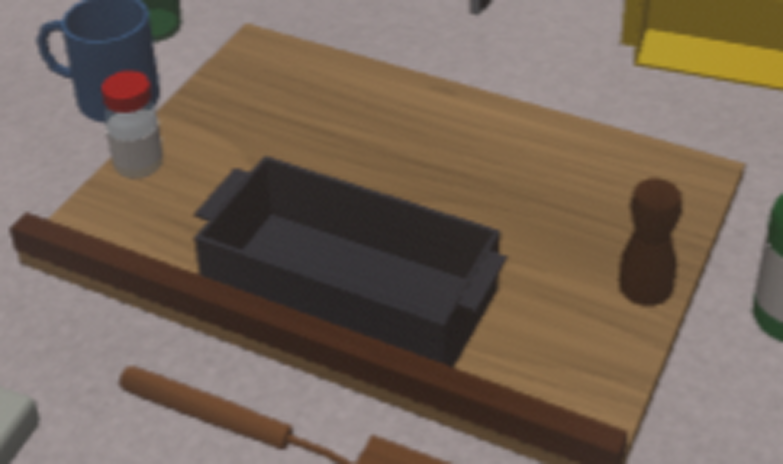

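Both views show the tin mouth up against the lip and the bystanders in place. In the top crop the rear rim corners are (245,58) and (522,88), with front-right at (506,240). I'll do one numeric check.

```bash
python3 - <<'E' | tail -2
from m import *
r=plane(T,np.array([[245,58],[522,88],[506,240]])/3.5+[204.64,114.64],.083)
d=r[0]-r[1]; n=np.array([.9965,-.0837,0])
print("yaw",np.degrees(np.arctan2(-d[0],d[1])),"gap to lip",[float(((L[0]-p)@n).round(4)) for p in r])
rs=plane(S,np.array([[200,238],[448,325],[498,234],[266,158]])/2.9+[169.67,234.67],.083)
print("scene yaw",np.degrees(np.arctan2(-(rs[1]-rs[0])[0],(rs[1]-rs[0])[1])),"gap",[float(((L[0]-p)@n).round(4)) for p in rs], rs.mean(0))
E
```

```text
yaw -4.8667640758377235 gap to lip [0.0026, 0.0028, 0.1185]
scene yaw -4.859841694113651 gap [0.0019, 0.0017, 0.1011, 0.1032] [ 0.68367356 -0.0041909   0.083     ]
```

```bash
python3 -c "
from cell import robot
print(robot.close_job())"
```

```text
the job is handed in; nothing more can be done
None
```

The loaf tin sits on its bottom, mouth up, with a long side against the rear lip; it measured within about 2–3 mm of contact and 0.1° of square. It was only pushed, nothing else appeared to move in the pictures, and the job is handed in (no verdict was returned).

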